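# Rap the castings out of the turn-over mould

## Robot

A 6-joint arm with a two-finger parallel gripper is mounted at the origin on a cart in front of the work surface, level with it; the furniture and walls round the work are solid. World frame = base frame: x ahead of the robot, y to its left, z up, the work surface at z = 0. Lengths are in m, angles in rad, forces in N, time in s.
With the tool pointing down it reaches from about 0.35 to 0.925 m from the base axis. Payload 6.4 kg.
Tool frame: the origin (TCP) lies midway between the tips of the shut fingers; the grasp point (between the pads) lies 19 mm behind it (hold_point_z is the distance from the TCP to the grasp point, in m); z points along the fingers, y is the line along which they close (so a half turn about z gives the same grasp; the last joint's range is limited). The gripper opens to 94 mm and grips with 3 to 60 N. Pads are 16 mm wide; open, the fingers measure 119 mm over their backs; the gripper's body (75 mm by 177 mm) begins 78 mm behind the grasp point.
Start: joints at [1.022, 0.245, 1.558, -0, 1.339, -0.174], TCP at [0.238, 0.605, 0.205] pointing down, gripper open.
Joint ranges: [-3.13, 3.13], [-1.02, 2.26], [0.13, 2.54], [-0.95, 4.09], [0.21, 2.88], [-2.74, 2.74]. Speed limits (rad/s): [2.57, 2.57, 3.14, 3.14, 3.14, 3.14].

## Interface

Orientations are given as [roll, pitch, yaw] about the fixed x, y, z axes, in that order (R = Rz(yaw) Ry(pitch) Rx(roll)).
In Python, from bench import * gives the robot as it stands. The module is installed in compiled form; this text tells all that it offers.
- The arm moves only by the tool send_rows, never from a script. Its argument "series" is text: rows parted by semicolons, each of 7 numbers parted by spaces: the shift along the tool's x, y, z in m, then the turn, a rotation vector about the tool's x, y, z in degrees, then the opening in per cent of the stroke, from 0 (shut) to 100 (fully open). In form: x y z rx ry rz grip; .... A call has exactly 8 rows; each row is the pose to reach, as a shift and turn from the pose commanded when the call began, along the tool's axes at that moment; what a row does not reach only later rows make up. A row lasts 1/10 s, in which the tool goes at most 50 mm and 8.59 degrees, less where a joint would pass 70% of its speed; a pose out of reach is approached as far as the arm can. A call with a gripper value outside its range is refused whole. The fingers move at their own pace and stop on an object; the grip force is fixed at half the most. Time passes only in rows, so rows that repeat a pose let the fingers close, or fill a call up. It gives the time, the measured TCP pose, the force, the opening and the grip force at its end, in the units of the state.
- get_obs(): the state, without advancing time (a new reading comes with each control period).
- grab_frame(name): name is "side" or "top" or "wrist"; returns a dict with "img" (480x640x3 uint8, blue, green, red), "range_z" (480x640 float32, m along the optical axis (not along the pixel's ray), 0 where there is no reading), "fx", "fy", "cx", "cy" (pixels), "R" (3x3) and "t" (3): a world point X has camera coordinates R X + t. Camera axes: x right, y down, z forward; pixel columns grow to the right and rows downward; lengths in m; the calibration is good to about 2 mm. A picture is of the moment at which its call begins.
- close_job(): hands the job in; it is judged then, once.
Trained networks look in the newest picture that a camera, given by its name, has taken for a name from the list of things; names that differ only in an ending like _2 or _b are one class to them, and where a whole thing is asked for, a point or a joint stands for the part that bears it (a point fixed in the world has none). Each returns a list of dicts, best first, with "confidence" (0 to 1); they miss things now and then, are a little off and sometimes report something else, mostly with a low value. They report only what shows in the picture. A call takes as long as a camera call.
- trace(camera, thing): "pixels" (480x640 bool, what is visible of it) and "at" ([column, row] in pixels, amid what is visible of it).
- place_of(camera, thing): "at" ([column, row] in pixels: a listed point, or the origin of a listed thing).
The state is a dict: "clock": time; "qpos": joint angles; "joint_velocities": joint speeds; "tau": joint torques, N m; "position": TCP position; "tcp_rot": TCP orientation; "ft_force": force on the tool from outside, world axes, zero at the start; "moment": the same for the moment, N m; "finger_gap": finger opening in m; "finger_force": force on a finger pad.
Only numpy, scipy, OpenCV 4.12 (cv2) and the standard library are available. Lean on these libraries where they do the work, as an engineer would, in place of code of your own. Each camera call takes 0.05 s, during which the arm holds its last target. There are 200 camera calls.

## Task

Turn the orange mould over by its black grip bar, lowering it gently onto the strike rail without letting it slam. Then rap it: lift the bar about three centimetres and let the mould drop onto the rail, again if need be, until all three castings have fallen into the catch tray. Finally swing the empty mould gently back onto its bed, face up, and let go; do not touch the castings with the gripper, and leave everything else where it is.

Things in the scene. Friction and masses are not known exactly. Their poses are not given: they have to be found in the camera images.
- mould (a joint): angle (rad) of the orange mould (132 x 64 x 20 mm, 0.45 kg) about its hinge on the stand: 0 = face up on its bed (as found), 1.57 = upright, 3.14 = fully over, face down on the strike rail, where a hard stop ends the swing. The hinge is free, without catch or friction: past upright the mould falls by its own weight, and a free fall from over 50 mm of lift at the bar is a slam.
- hinge (a point): middle of the hinge axis, 48 mm above the worktop, in the plane of the mould's face; the axis runs along the stand's x. Lowering the mould while holding the bar is too slow to free the castings; a free drop onto the rail from 28 to 38 mm of lift at the bar (0.45 to 0.65 rad) frees them in one to three raps; under 10 mm does not.
- grip_bar (a point): middle of the black round grip bar: 12 mm diameter, 62 mm long, end cap 16 mm, parallel to the hinge axis, sticking out of the mould's near end, free all round. It is 62 mm from the hinge axis, 10 mm behind the face and 105 mm along stand -x from the hinge's middle; 38 mm above the worktop with the mould face up, 58 mm turned over. It can turn between the fingers.
- stand: grey steel stand fixed to the worktop, 156 x 180 x 60 mm; origin under its centre on the worktop, z up, x along the hinge axis away from the robot. On its +y side the bed with the mould, on its -y side the dark catch tray with low end walls and the brass-topped strike rail (top 48 mm above the worktop).
- catch_tray (a point): middle of the catch tray's floor, 4 mm above the worktop; the tray is 144 mm (stand x) by 59 mm (stand y) inside: stand y from -8 to -67 mm.
- casting_1: cast white-metal foot at the end near the robot of the row: 30 x 30 x 5 mm square flange with a round boss of 18 mm, 14 mm high in all, about 45 g; origin at the centre of its flange's underside, z towards the boss (up while the mould is face up)
- pocket_1 (a point): middle of the floor of the mould's pocket 1, where casting 1 starts; it turns with the mould. Pocket 31.6 mm square, 15 mm deep, 42 mm from the hinge axis; two rubber lips over the flange keep the casting in when the mould is turned over slowly
- casting_2: cast white-metal foot in the middle of the row: 30 x 30 x 5 mm square flange with a round boss of 18 mm, 14 mm high in all, about 45 g; origin at the centre of its flange's underside, z towards the boss (up while the mould is face up)
- pocket_2 (a point): middle of the floor of the mould's pocket 2, where casting 2 starts; it turns with the mould. Pocket 31.6 mm square, 15 mm deep, 42 mm from the hinge axis; two rubber lips over the flange keep the casting in when the mould is turned over slowly
- casting_3: cast white-metal foot at the far end of the row: 30 x 30 x 5 mm square flange with a round boss of 18 mm, 14 mm high in all, about 45 g; origin at the centre of its flange's underside, z towards the boss (up while the mould is face up)
- pocket_3 (a point): middle of the floor of the mould's pocket 3, where casting 3 starts; it turns with the mould. Pocket 31.6 mm square, 15 mm deep, 42 mm from the hinge axis; two rubber lips over the flange keep the casting in when the mould is turned over slowly
- pliers: bystander: red-handled pliers lying flat, 56 x 160 x 12 mm; origin under its centre
- tape_measure: bystander: yellow tape measure, 36 x 72 x 59 mm; origin under its centre
- padlock: bystander: brass padlock lying flat, 72 x 47 x 20 mm; origin under its centre
- door_knob: bystander: brass door knob standing on its rose, 66 x 66 x 68 mm; origin under its centre
- screwdriver: bystander: yellow-handled screwdriver lying flat, 25 x 180 x 24 mm; origin under its centre
- pin_vial: bystander: orange vial with a white cap, 40 x 40 x 70 mm; origin under its centre

How it is judged:
On the way, in this order (a step that is already met when the one before it is completed fails the run):
1. the mould is turned over, past upright and nearly down, with all three castings still in their pockets (value of joint mould above 2.3 rad and distance between casting_1 and pocket_1 below 0.008 m and distance between casting_2 and pocket_2 below 0.008 m and distance between casting_3 and pocket_3 below 0.008 m), for 0.05 s.
2. with the mould turned over, all three castings have dropped into the catch tray (value of joint mould above 2 rad and x of casting_1 in the frame of stand between -0.072 and 0.072 m and y of casting_1 in the frame of stand between -0.068 and -0.008 m and z of each of casting_1, casting_2, casting_3 in the frame of stand below 0.034 m and x of casting_2 in the frame of stand between -0.072 and 0.072 m and y of casting_2 in the frame of stand between -0.068 and -0.008 m and x of casting_3 in the frame of stand between -0.072 and 0.072 m and y of casting_3 in the frame of stand between -0.068 and -0.008 m and distance between casting_1 and pocket_1 above 0.014 m and distance between casting_2 and pocket_2 above 0.014 m and distance between casting_3 and pocket_3 above 0.014 m), for 0.2 s.
3. the mould is back on its bed, face up (value of joint mould below 0.1 rad), for 0.2 s.
At the end, for the whole second after the job is handed in: The mould lies face up on its bed (within 0.1 rad) and at rest, and all three castings lie at rest in the catch tray (origins within its walls, less than 34 mm above the worktop) (value of joint mould below 0.1 rad and velocity of joint mould between -0.1 and 0.1 rad/s and x of casting_1 in the frame of stand between -0.072 and 0.072 m and y of casting_1 in the frame of stand between -0.068 and -0.008 m and z of each of casting_1, casting_2, casting_3 in the frame of stand below 0.034 m and x of casting_2 in the frame of stand between -0.072 and 0.072 m and y of casting_2 in the frame of stand between -0.068 and -0.008 m and x of casting_3 in the frame of stand between -0.072 and 0.072 m and y of casting_3 in the frame of stand between -0.068 and -0.008 m and linear speed of each of casting_1, casting_2, casting_3 below 0.02 m/s); the robot touches nothing.
It fails at once if the mould is slammed: it swings faster than 15.5 rad/s over, or faster than 12 rad/s back (velocity of joint mould above 15.5 rad/s or velocity of joint mould below -12 rad/s).
It fails at once if the gripper touches a casting (contact force between the fingers and casting_1 above 0.3 N or contact force between the fingers and casting_2 above 0.3 N or contact force between the fingers and casting_3 above 0.3 N).
It fails at once if a bystander is moved by more than 20 mm (distance of any of pliers, tape_measure, padlock, door_knob, screwdriver, pin_vial from where it was at the start of the episode above 0.02 m).
It also fails if it takes over 54 s, if anything falls off the work surface, if the arm or the gripper's body presses on something with over 40 N, if the wrist force passes 120 N, or if a joint passes its speed limit or range.

## Working session

There is one attempt and no reset: what is moved stays moved. The work goes in short steps, Python scripts to look and compute and a tool call to move; the robot and the scene stay as the last step left them, time stands still between calls to the robot, and variables do not carry over. Pictures are saved under pics/ and viewed, at most 10 in all, crops included, and the job is handed in when it is done.

Besides the shell and the picture viewer there is one more tool, called after "Call:" as name(argument=value, ...), one argument or row to a line, values as JSON. send_rows: Moves the arm, as the interface text tells. Its arguments: {"type":"object","properties":{"series":{"type":"string"}},"required":["series"]}

```bash
mkdir -p pics; cat > h.py <<'E'
from bench import *
import numpy as np, cv2
from scipy.spatial.transform import Rotation as Ro
def world(f,px,z=None,d=None):
    u,v=px; r=np.array([(u-f["cx"])/f["fx"],(v-f["cy"])/f["fy"],1.])
    R=np.array(f["R"]);t=np.array(f["t"])
    if z is not None:
        c=-R.T@t; w=R.T@r; return c+w*(z-c[2])/w[2]
    return R.T@(r*d-t)
E
python3 - <<'E'
from h import *
o=get_obs()
print({k:np.round(v,4).tolist() for k,v in o.items()})
ims=[]
for c in("top","side"):
    f=grab_frame(c); im=f["img"].copy()
    for n,z in(("hinge",.048),("grip_bar",.038),("stand",0),("catch_tray",.004),("pocket_1",.033),("casting_1",.033),("pliers",0),("tape_measure",0),("padlock",0),("door_knob",0),("screwdriver",0),("pin_vial",0)):
        for p in place_of(c,n)[:3 if n in("pocket_1","casting_1") else 1]:
            a=p["at"]; print(c,n,np.round(a),round(p["confidence"],2),np.round(world(f,a,z=z),4))
            cv2.circle(im,tuple(int(x) for x in a),3,(255,0,255),-1);cv2.putText(im,n[:6],tuple(int(x) for x in a),0,.4,(255,0,0))
    cv2.imwrite(f"pics/{c}0.png",im)
E
```

```text
{'clock': 0.0, 'qpos': [1.0219, 0.2458, 1.559, -0.0, 1.3387, -0.1741], 'joint_velocities': [-0.0002, 0.0003, 0.0015, -0.0004, 0.0011, 0.002], 'tau': [0.0018, -41.5847, -31.4606, 0.0686, 0.0332, -0.0001], 'position': [0.2377, 0.6044, 0.2044], 'tcp_rot': [-3.1398, -0.0003, 2.7668], 'ft_force': [-0.0904, 1.5361, -1.0229], 'moment': [-0.0152, -0.0365, 0.0423], 'finger_force': 0.0, 'finger_gap': 0.0938}
top hinge [350. 228.] 0.96 [0.555  0.0598 0.048 ]
top grip_bar [328. 269.] 0.95 [0.4362 0.1273 0.038 ]
top stand [343. 232.] 0.83 [0.5489 0.0777 0.    ]
top catch_tray [356. 228.] 0.71 [0.5622 0.0374 0.004 ]
top pocket_1 [329. 218.] 0.81 [0.5912 0.1188 0.033 ]
top pocket_1 [330. 234.] 0.78 [0.5408 0.1164 0.033 ]
top pocket_1 [335. 248.] 0.74 [0.498  0.1053 0.033 ]
top casting_1 [336. 244.] 0.67 [0.512  0.1016 0.033 ]
top casting_1 [330. 217.] 0.6 [0.5939 0.1155 0.033 ]
top casting_1 [328. 230.] 0.51 [0.5542 0.1224 0.033 ]
top pliers [438. 264.] 0.7 [ 0.4449 -0.2065  0.    ]
top tape_measure [479. 255.] 0.83 [ 0.4704 -0.3329  0.    ]
top padlock [217. 220.] 0.68 [0.595  0.4643 0.    ]
top door_knob [207. 257.] 0.82 [0.4818 0.4952 0.    ]
top screwdriver [175. 280.] 0.85 [0.4156 0.5938 0.    ]
side hinge [330. 232.] 0.87 [0.5502 0.0819 0.048 ]
side stand [332. 245.] 0.81 [0.5519 0.0634 0.    ]
side catch_tray [336. 243.] 0.86 [0.5429 0.0575 0.004 ]
side pocket_1 [342. 244.] 0.71 [0.5021 0.111  0.033 ]
side pocket_1 [309. 240.] 0.67 [0.5916 0.1314 0.033 ]
side pocket_1 [329. 242.] 0.56 [0.5393 0.1139 0.033 ]
side casting_1 [325. 245.] 0.5 [0.5404 0.1369 0.033 ]
side casting_1 [308. 240.] 0.5 [0.5944 0.1305 0.033 ]
side pliers [400. 220.] 0.62 [ 0.433  -0.2026  0.    ]
side padlock [239. 313.] 0.84 [0.5938 0.4852 0.    ]
side door_knob [279. 327.] 0.87 [0.4877 0.4972 0.    ]
side screwdriver [281. 362.] 0.79 [0.4289 0.6    0.    ]
```

View pics/top0.png

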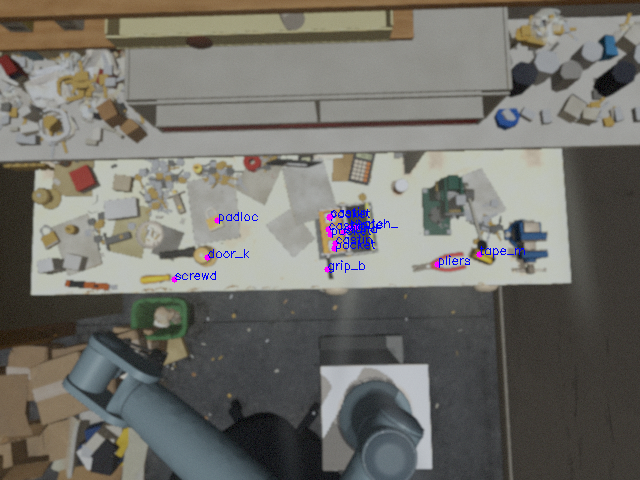

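```bash
python3 - <<'E'
from h import *
f=grab_frame("wrist"); R=np.array(f["R"]);t=np.array(f["t"]); c=-R.T@t
o=get_obs(); T=Ro.from_euler("xyz",o["tcp_rot"])
print("cam world",c,"cam in tool",T.inv().apply(c-o["position"]), "axis in tool",T.inv().apply(R[2]),f["fx"])
# move so that camera looks at stand: target TCP
tgt=np.array([.44,.10,.26])
print("shift tool",T.inv().apply(tgt-o["position"]), T.as_matrix().round(3))
E
```

```text
cam world [0.16209669 0.63431503 0.38391662] cam in tool [ 0.08134775 -0.00038857 -0.17846508] axis in tool [-2.75801003e-01  3.46740976e-04  9.61214693e-01] 331.1094628737294
shift tool [-0.3728644  -0.3958851  -0.05456204] [[-0.931  0.366 -0.   ]
 [ 0.366  0.931  0.   ]
 [ 0.     0.    -1.   ]]
```

The top view is coarse: the stand is near (345,230), its bar near (328,269), and the pliers are off to the right near (438,264). I'll move the wrist camera over the stand.

Call:
send_rows(
  series="-0.03 -0.031 0 0 0 0 100; -0.06 -0.063 0 0 0 0 100; -0.09 -0.094 0 0 0 0 100; -0.12 -0.125 0 0 0 0 100; -0.15 -0.156 0 0 0 0 100; -0.18 -0.188 0 0 0 0 100; -0.21 -0.219 0 0 0 0 100; -0.24 -0.25 0 0 0 0 100",
)

```text
clock: 2.15
position: [0.3701, 0.2828, 0.2057]
tcp_rot: [3.141, 0.001, 2.767]
ft_force: [1.3, 0.5, 0.8]
finger_gap: 0.0941
finger_force: 0.0
```

Call:
send_rows(
  series="-0.03 -0.03 0 0 0 -5 100; -0.06 -0.06 0 0 0 -10 100; -0.09 -0.09 0 0 0 -16 100; -0.12 -0.12 0 0 0 -22 100; -0.146 -0.151 0 0 0 -27 100; -0.146 -0.151 0 0 0 -31.5 100; -0.146 -0.151 0 0 0 -31.5 100; -0.146 -0.151 0 0 0 -31.5 100",
)

```text
clock: 2.95
position: [0.4502, 0.0906, 0.2055]
tcp_rot: [3.142, 0.0, -2.968]
ft_force: [-0.6, -0.9, 0.6]
finger_gap: 0.0945
finger_force: 0.0
```

```bash
cat > look.py <<'E'
from h import *
import sys
o=get_obs(); f=grab_frame("wrist"); im=f["img"].copy(); D=f["range_z"]
print(o["clock"],np.round(o["position"],4),np.round(o["tcp_rot"],4),np.round(o["finger_gap"],4))
zs=dict(hinge=.048,grip_bar=.038,stand=0,catch_tray=.004,pocket_1=.033,casting_1=.033)
for n,z in zs.items():
    for p in place_of("wrist",n)[:3 if n[-1]=="1" else 1]:
        a=p["at"]; print(n,np.round(a),round(p["confidence"],2),np.round(world(f,a,z=z),4))
        cv2.circle(im,tuple(int(x) for x in a),3,(255,0,255),-1)
m=trace("wrist","grip_bar")
for s in m[:2]:
    v,u=np.nonzero(s["pixels"]); print("trace",s["confidence"],len(u),s["at"])
np.savez("w.npz",**f); cv2.imwrite(sys.argv[1],im)
E
python3 look.py pics/w1.png
```

```text
2.95 [0.4502 0.0906 0.2055] [ 3.1415  0.     -2.968 ] 0.0945
hinge [292. 312.] 0.66 [0.5519 0.0758 0.048 ]
grip_bar [356. 224.] 0.82 [0.4429 0.127  0.038 ]
stand [298. 295.] 0.67 [0.5529 0.0785 0.    ]
catch_tray [265. 291.] 0.87 [0.5525 0.0377 0.004 ]
pocket_1 [331. 277.] 0.97 [0.5083 0.1129 0.033 ]
pocket_1 [327. 338.] 0.82 [0.5875 0.1222 0.033 ]
pocket_1 [327. 308.] 0.79 [0.5476 0.1149 0.033 ]
casting_1 [332. 274.] 0.81 [0.5053 0.113  0.033 ]
casting_1 [327. 309.] 0.8 [0.5497 0.1149 0.033 ]
casting_1 [325. 341.] 0.63 [0.5913 0.1203 0.033 ]
trace 0.6 6838 [326.9, 303.0]
```

View pics/w1.png

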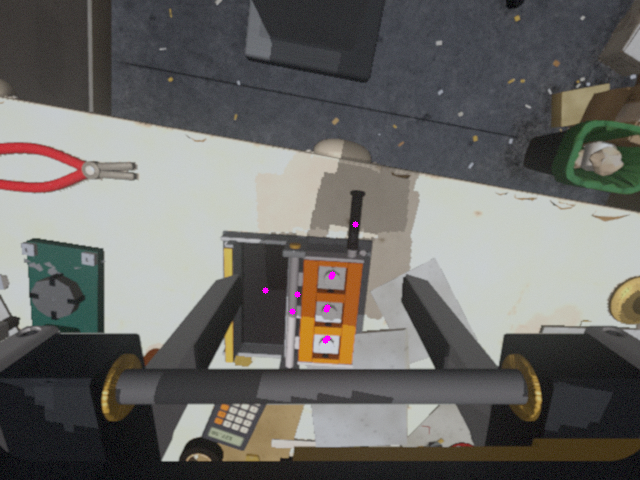

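The wrist view shows the mould (orange, castings in a row at 327,277–340), the hinge rod at column ~293, the tray with its brass rail on the left, and the bar from (358,192) to (353,250), well clear. Next I'll fit the axis.

```bash
cat > fit.py <<'E'
from h import *
f=dict(np.load("w.npz")); im=f["img"].astype(int); D=f["range_z"]
R=f["R"];t=f["t"]
V,U=np.mgrid[0:480,0:640]
P=np.stack([(U-f["cx"])/f["fx"]*D,(V-f["cy"])/f["fy"]*D,D],-1)
W=(P-t)@R
def line(m,name):
    p=W[m]; c=np.median(p,0); 
    vx,vy,x0,y0=cv2.fitLine(p[:,:2].astype(np.float32),cv2.DIST_HUBER,0,.001,.001).ravel()
    print(name,m.sum(),np.round(c,4),"yaw",np.degrees(np.arctan2(vy*np.sign(vx),abs(vx))).round(2),np.round([p.min(0),p.max(0)],4).tolist()); return c
roi=np.zeros((480,640),bool)
r=roi.copy(); r[185:248,340:372]=1
line(r&(im.max(2)<60)&(W[...,2]>.025)&(W[...,2]<.06),"bar")
hsv=cv2.cvtColor(f["img"],cv2.COLOR_BGR2HSV)
r=roi.copy(); r[225:372,295:380]=1
m=r&(hsv[...,0]<20)&(hsv[...,1]>180)&(D>0); line(m,"orange")
v,u=np.nonzero(m); w=np.array([world(f,(a,b),z=.048) for a,b in zip(u,v)])
print(np.round(np.array(cv2.boxPoints(rr:=cv2.minAreaRect(w[:,:2].astype(np.float32)))),4).tolist(),rr)
r=roi.copy(); r[225:372,218:240]=1
line(r&(hsv[...,0]>15)&(hsv[...,0]<35)&(hsv[...,1]>120)&(D>0),"rail")
for n,px in dict(bar0=(358,193),bar1=(353,247)).items(): print(n,world(f,px,z=.038).round(4))
E
python3 fit.py
```

```text
bar 559 [0.4358 0.1242 0.0425] yaw 6.03 [[0.4069, 0.115, 0.0362], [0.4692, 0.1338, 0.0462]]
orange 3394 [0.543  0.1164 0.0473] yaw -10.94 [[0.4827, 0.0791, 0.036], [0.613, 0.1527, 0.0499]]
[[0.4821000099182129, 0.14110000431537628], [0.48829999566078186, 0.07890000194311142], [0.6129000186920166, 0.09130000323057175], [0.6067000031471252, 0.1534000039100647]] ((0.5474969148635864, 0.11617910861968994), (0.12520503997802734, 0.06245061010122299), 5.670167922973633)
rail 535 [0.5891 0.0078 0.0472] yaw 6.3 [[0.4631, -0.0071, 0.0033], [0.664, 0.046, 0.2432]]
bar0 [0.4095 0.1227 0.038 ]
bar1 [0.4681 0.1293 0.038 ]
```

Call:
send_rows(
  series="0.001 0.01 0.02 0 0 1 100; 0.002 0.02 0.04 0 0 2 100; 0.003 0.03 0.06 0 0 3 100; 0.0034 0.037 0.08 0 0 4 100; 0.0034 0.037 0.1 0 0 4.05 100; 0.0034 0.037 0.11 0 0 4.05 100; 0.0034 0.037 0.12 0 0 4.05 100; 0.0034 0.037 0.12 0 0 4.05 100",
)

```text
clock: 4.15
position: [0.4399, 0.1261, 0.0845]
tcp_rot: [3.141, -0.002, -3.038]
ft_force: [-1.1, -0.5, -0.8]
finger_gap: 0.0941
finger_force: 0.0
```

```bash
python3 look.py pics/w2.png; sed -i 's/^r\[185.*//' fit.py; python3 - <<'E'
from h import *
f=dict(np.load("w.npz")); D=f["range_z"];V,U=np.mgrid[0:480,0:640]
W=(np.stack([(U-f["cx"])/f["fx"]*D,(V-f["cy"])/f["fy"]*D,D],-1)-f["t"])@f["R"]
m=(D>0)&(f["img"].max(2)<70)&(W[...,2]>.03)&(W[...,2]<.055)&(W[...,0]>.40)&(W[...,0]<.465)&(abs(W[...,1]-.127)<.02)
p=W[m];print(m.sum(),np.median(p,0),p.min(0),p.max(0))
for x in(.415,.43,.445,.46):
    q=p[abs(p[:,0]-x)<.004]; print(x,len(q),np.round([q[:,1].min(),q[:,1].max(),q[:,2].max()],4) if len(q) else 0)
E
```

```text
4.15 [0.4399 0.1261 0.0845] [ 3.1415e+00 -1.9000e-03 -3.0375e+00] 0.0941
hinge [243. 397.] 0.77 [0.5525 0.0768 0.048 ]
grip_bar [321. 268.] 0.74 [0.4434 0.1268 0.038 ]
stand [255. 361.] 0.68 [0.5545 0.0773 0.    ]
catch_tray [210. 364.] 0.67 [0.5584 0.0366 0.004 ]
pocket_1 [298. 428.] 0.98 [0.593 0.122 0.033]
pocket_1 [295. 337.] 0.62 [0.5049 0.1125 0.033 ]
casting_1 [296. 340.] 0.66 [0.507  0.1132 0.033 ]
casting_1 [296. 426.] 0.64 [0.5911 0.1206 0.033 ]
trace 0.77 10049 [288.7, 362.4]
1271 [0.43380219 0.12478287 0.04233767] [0.40631538 0.11521554 0.03394495] [0.46496331 0.13396648 0.04620329]
0.415 169 [0.1169 0.1281 0.0451]
0.43 163 [0.1187 0.1297 0.0441]
0.445 157 [0.1206 0.1314 0.0447]
0.46 166 [0.1212 0.1338 0.0443]
```

View pics/w2.png

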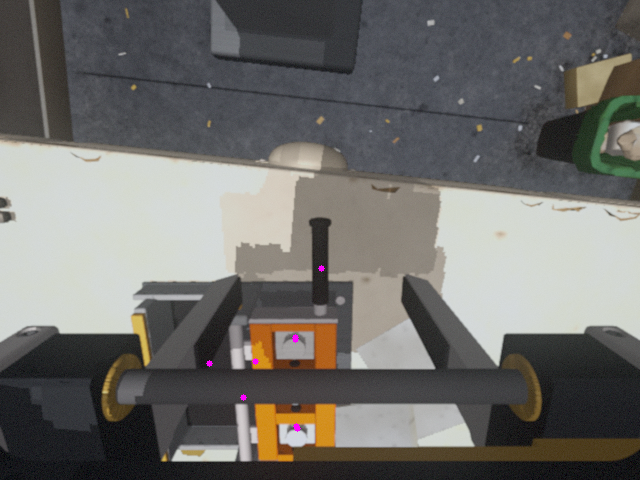

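The bar (320,220–305) lies centred between the open fingers. I'll descend and close.

Call:
send_rows(
  series="0 0 0.02 0 0 0 100; 0 0 0.04 0 0 0 100; 0 0 0.055 0 0 0 100; 0 0 0.0655 0 0 0 100; 0 0 0.0655 0 0 0 100; 0 0 0.0655 0 0 0 0; 0 0 0.0655 0 0 0 0; 0 0 0.0655 0 0 0 0",
)

```text
clock: 5.35
position: [0.4413, 0.1263, 0.0208]
tcp_rot: [-3.141, 0.002, -3.037]
ft_force: [-0.4, 0.1, 0.3]
finger_gap: 0.0735
finger_force: 0.0
```

Call:
send_rows(
  series="0 0 0 0 0 0 0; 0 0 0 0 0 0 0; 0 0 0 0 0 0 0; 0 0 0 0 0 0 0; 0 0 0 0 0 0 0; 0 0 0 0 0 0 0; 0 0 0 0 0 0 0; 0 0 0 0 0 0 0",
)

```text
clock: 6.15
position: [0.4407, 0.1252, 0.02]
tcp_rot: [-3.139, -0.0, -3.036]
ft_force: [0.5, -3.8, -0.9]
finger_gap: 0.0113
finger_force: 30.0
```

```bash
cat > plan.py <<'E'
import numpy as np
r0=np.hypot(62,10); p0=-np.arctan2(10,62)
def tcp(th,a,tilt_off=0):   # mm, (toolframe0 y = stand y, z = down), a tilt rad; relative hinge
    y=r0*np.cos(p0+th); zd=-r0*np.sin(p0+th)
    return np.array([y-19*np.sin(a), zd+19*np.cos(a)])
def rows(ths,As,th0,a0,grip=0):
    b=tcp(th0,a0); c,s=np.cos(a0),np.sin(a0)
    out=[]
    for th,a in zip(ths,As):
        d=tcp(th,a)-b   # tool y axis at tilt a0 = (c, s) in (y, down); z axis = (-s, c)
        out.append("0 %.4f %.4f %.1f 0 0 %d"%((d@[c,s])/1e3,(d@[-s,c])/1e3,np.degrees(a-a0),grip))
    return "; ".join(out)
E
python3 - <<'E'
from plan import *
n=48; s=np.linspace(0,1,n+1); k=s*s*(3-2*s)*.5+s*.5
th=k*3.12; a=np.radians(25)*k
th=np.round(th,4)
for i in range(0,n,8): print(rows(th[i+1:i+9],a[i+1:i+9],th[i],a[i]),"| end",th[i+8],np.degrees(a[i+8]).round(2))
E
```

```text
0 0.0002 -0.0021 0.3 0 0 0; 0 0.0004 -0.0045 0.6 0 0 0; 0 0.0004 -0.0072 0.9 0 0 0; 0 0.0004 -0.0101 1.3 0 0 0; 0 0.0002 -0.0131 1.7 0 0 0; 0 -0.0002 -0.0164 2.1 0 0 0; 0 -0.0008 -0.0199 2.5 0 0 0; 0 -0.0017 -0.0235 3.0 0 0 0 | end 0.3756 3.01
0 -0.0013 -0.0037 0.5 0 0 0; 0 -0.0029 -0.0074 1.0 0 0 0; 0 -0.0047 -0.0111 1.5 0 0 0; 0 -0.0069 -0.0149 2.1 0 0 0; 0 -0.0095 -0.0187 2.6 0 0 0; 0 -0.0123 -0.0223 3.2 0 0 0; 0 -0.0155 -0.0258 3.8 0 0 0; 0 -0.0190 -0.0292 4.4 0 0 0 | end 0.9244 7.41
0 -0.0041 -0.0029 0.6 0 0 0; 0 -0.0084 -0.0055 1.2 0 0 0; 0 -0.0130 -0.0078 1.9 0 0 0; 0 -0.0178 -0.0097 2.5 0 0 0; 0 -0.0228 -0.0114 3.1 0 0 0; 0 -0.0279 -0.0126 3.8 0 0 0; 0 -0.0331 -0.0134 4.4 0 0 0; 0 -0.0384 -0.0139 5.1 0 0 0 | end 1.56 12.5
0 -0.0053 0.0004 0.7 0 0 0; 0 -0.0105 0.0013 1.3 0 0 0; 0 -0.0157 0.0025 1.9 0 0 0; 0 -0.0206 0.0042 2.6 0 0 0; 0 -0.0254 0.0062 3.2 0 0 0; 0 -0.0300 0.0085 3.9 0 0 0; 0 -0.0343 0.0111 4.5 0 0 0; 0 -0.0383 0.0139 5.1 0 0 0 | end 2.1956 17.59
0 -0.0035 0.0034 0.6 0 0 0; 0 -0.0066 0.0070 1.2 0 0 0; 0 -0.0094 0.0107 1.8 0 0 0; 0 -0.0118 0.0144 2.3 0 0 0; 0 -0.0140 0.0182 2.9 0 0 0; 0 -0.0158 0.0220 3.4 0 0 0; 0 -0.0173 0.0257 3.9 0 0 0; 0 -0.0185 0.0294 4.4 0 0 0 | end 2.7444 21.99
0 -0.0007 0.0036 0.5 0 0 0; 0 -0.0011 0.0071 0.9 0 0 0; 0 -0.0014 0.0104 1.3 0 0 0; 0 -0.0015 0.0134 1.7 0 0 0; 0 -0.0014 0.0163 2.1 0 0 0; 0 -0.0012 0.0189 2.4 0 0 0; 0 -0.0010 0.0213 2.7 0 0 0; 0 -0.0007 0.0234 3.0 0 0 0 | end 3.12 25.0
```

Call:
send_rows(
  series="0 0.0002 -0.0021 0.3 0 0 0; 0 0.0004 -0.0045 0.6 0 0 0; 0 0.0004 -0.0072 0.9 0 0 0; 0 0.0004 -0.0101 1.3 0 0 0; 0 0.0002 -0.0131 1.7 0 0 0; 0 -0.0002 -0.0164 2.1 0 0 0; 0 -0.0008 -0.0199 2.5 0 0 0; 0 -0.0017 -0.0235 3.0 0 0 0",
)

```text
clock: 6.95
position: [0.4407, 0.1242, 0.0429]
tcp_rot: [-3.089, 0.0, -3.038]
ft_force: [4.7, -2.1, -7.6]
finger_gap: 0.011
finger_force: 30.0
```

Call:
send_rows(
  series="0 -0.0013 -0.0037 0.5 0 0 0; 0 -0.0029 -0.0074 1.0 0 0 0; 0 -0.0047 -0.0111 1.5 0 0 0; 0 -0.0069 -0.0149 2.1 0 0 0; 0 -0.0095 -0.0187 2.6 0 0 0; 0 -0.0123 -0.0223 3.2 0 0 0; 0 -0.0155 -0.0258 3.8 0 0 0; 0 -0.0190 -0.0292 4.4 0 0 0",
)

```text
clock: 7.75
position: [0.4422, 0.1103, 0.0748]
tcp_rot: [-3.019, 0.0, -3.039]
ft_force: [-2.4, 15.7, 4.8]
finger_gap: 0.0108
finger_force: 30.0
```

Call:
send_rows(
  series="0 0 0 0 0 0 0; 0 0 0 0 0 0 0; 0 0 0 0 0 0 0; 0 0 0 0 0 0 0; 0 0 0 0 0 0 0; 0 0 0 0 0 0 0; 0 0 0 0 0 0 0; 0 0 0 0 0 0 0",
)

```text
clock: 8.55
position: [0.4422, 0.1102, 0.075]
tcp_rot: [-3.018, -0.0, -3.039]
ft_force: [-3.5, 14.1, 5.2]
finger_gap: 0.0112
finger_force: 30.0
```

```bash
python3 look.py pics/w3.png; python3 - <<'E'
from h import *
f=dict(np.load("w.npz")); D=f["range_z"];V,U=np.mgrid[0:480,0:640]
W=(np.stack([(U-f["cx"])/f["fx"]*D,(V-f["cy"])/f["fy"]*D,D],-1)-f["t"])@f["R"]
hsv=cv2.cvtColor(f["img"],cv2.COLOR_BGR2HSV)
m=(D>0)&(hsv[...,0]<20)&(hsv[...,1]>180)&(abs(W[...,0]-.545)<.09)&(abs(W[...,1]-.1)<.08)&(W[...,2]<.13)
p=W[m];c=np.median(p,0);print(m.sum(),c)
yaw=.103;q=p-[.5519,.0758,.048];q2=np.c_[q[:,0]*np.cos(yaw)+q[:,1]*np.sin(yaw),-q[:,0]*np.sin(yaw)+q[:,1]*np.cos(yaw),q[:,2]]
print("line fit y,z",cv2.fitLine(q2[:,1:].astype(np.float32),cv2.DIST_HUBER,0,.001,.001).ravel(), np.percentile(q2,[2,98],axis=0))
m=(D>0)&(f["img"].max(2)<70)&(W[...,2]>.05)&(W[...,2]<.13)&(W[...,0]>.39)&(W[...,0]<.435)&(abs(W[...,1]-.115)<.03)
p=W[m]
print("bar",m.sum(),np.median(p,0) if m.any() else 0, p.min(0),p.max(0))
E
```

```text
8.55 [0.4422 0.1102 0.075 ] [-3.0184e+00 -1.0000e-04 -3.0386e+00] 0.0112
grip_bar [322. 304.] 0.97 [0.4701 0.1091 0.038 ]
pocket_1 [313. 377.] 0.79 [0.5365 0.1084 0.033 ]
pocket_1 [310. 426.] 0.68 [0.5842 0.1108 0.033 ]
casting_1 [311. 426.] 0.44 [0.5842 0.1113 0.033 ]
trace 0.71 4655 [322.2, 343.6]
1622 [0.51778615 0.12178725 0.09678338]
line fit y,z [0.9984642  0.05540064 0.0507268  0.04937451] [[-0.04661884  0.03526312  0.03747335]
 [-0.01302819  0.06001796  0.05412852]]
bar 1478 [0.42428454 0.11060321 0.09232366] [0.40775297 0.10198455 0.07434517] [0.43499819 0.12323073 0.12998738]
```

View pics/w3.png

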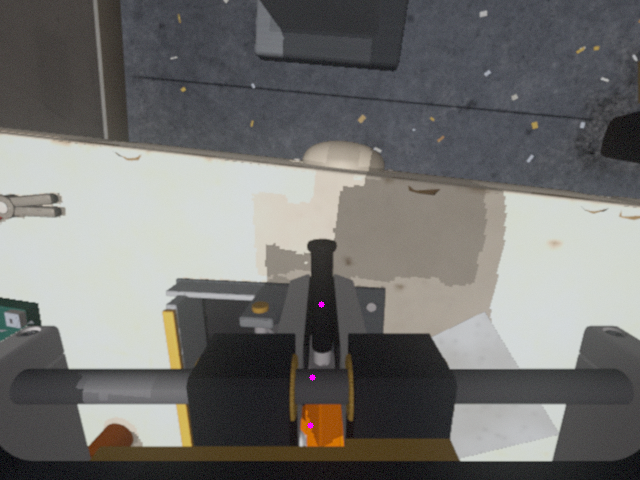

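The bar is gripped at (322,300) but has slid about 7 mm toward the fingertips, since it turns between the pads. I'll go to upright with the fingers sinking deeper over it.

```bash
cat > plan.py <<'E'
import numpy as np
r0=np.hypot(62,10); p0=-np.arctan2(10,62)
def tcp(th,a,h):
    return np.array([r0*np.cos(p0+th)-h*np.sin(a), -r0*np.sin(p0+th)+h*np.cos(a)])
def rows(ths,As,hs,st,grip=0):
    th0,a0,h0=st; b=tcp(*st); c,s=np.cos(a0),np.sin(a0); out=[]
    for th,a,h in zip(ths,As,hs):
        d=tcp(th,a,h)-b
        out.append("0 %.4f %.4f %.1f 0 0 %d"%((d@[c,s])/1e3,(d@[-s,c])/1e3,np.degrees(a-a0),grip))
    return "; ".join(out)
E
python3 - <<'E'
from plan import *
a=np.radians(7.41)
L=lambda x,y:np.linspace(x,y,9)[1:]
print(rows(L(.83,1.25),[a]*8,L(12,21),(.9244,a,19)))
print(rows(L(1.25,1.65),[a]*8,L(21,28),(1.25,a,21)))
E
```

```text
0 0.0020 -0.0042 0.0 0 0 0; 0 -0.0005 -0.0052 0.0 0 0 0; 0 -0.0032 -0.0060 0.0 0 0 0; 0 -0.0059 -0.0067 0.0 0 0 0; 0 -0.0087 -0.0073 0.0 0 0 0; 0 -0.0117 -0.0077 0.0 0 0 0; 0 -0.0147 -0.0079 0.0 0 0 0; 0 -0.0177 -0.0080 0.0 0 0 0
0 -0.0030 -0.0001 0.0 0 0 0; 0 -0.0060 -0.0001 0.0 0 0 0; 0 -0.0091 0.0001 0.0 0 0 0; 0 -0.0121 0.0004 0.0 0 0 0; 0 -0.0153 0.0009 0.0 0 0 0; 0 -0.0184 0.0015 0.0 0 0 0; 0 -0.0215 0.0023 0.0 0 0 0; 0 -0.0247 0.0032 0.0 0 0 0
```

Call:
send_rows(
  series="0 0.001 -0.001 0 0 0 0; 0 -0.001 -0.002 0 0 0 0; 0 -0.0035 -0.003 0 0 0 0; 0 -0.006 -0.004 0 0 0 0; 0 -0.009 -0.005 0 0 0 0; 0 -0.012 -0.006 0 0 0 0; 0 -0.015 -0.007 0 0 0 0; 0 -0.018 -0.008 0 0 0 0",
)

```text
clock: 9.75
position: [0.4441, 0.0953, 0.0877]
tcp_rot: [-3.022, -0.001, -3.04]
ft_force: [-13.7, 22.4, 26.3]
finger_gap: 0.0108
finger_force: 30.0
```

Call:
send_rows(
  series="0 -0.003 -0.0001 0 0 0 0; 0 -0.006 -0.0001 0 0 0 0; 0 -0.0091 0.0001 0 0 0 0; 0 -0.0121 0.0004 0 0 0 0; 0 -0.0153 0.0009 0 0 0 0; 0 -0.0184 0.0015 0 0 0 0; 0 -0.0215 0.0023 0 0 0 0; 0 -0.0247 0.0032 0 0 0 0",
)

```text
clock: 10.55
position: [0.4517, 0.0656, 0.0924]
tcp_rot: [-3.009, 0.008, -3.036]
ft_force: [-11.0, 2.8, 38.3]
finger_gap: 0.0108
finger_force: 30.0
```

```bash
cat > bar.py <<'E'
from h import *
import sys
o=get_obs(); f=grab_frame("wrist"); D=f["range_z"];V,U=np.mgrid[0:480,0:640]
W=(np.stack([(U-f["cx"])/f["fx"]*D,(V-f["cy"])/f["fy"]*D,D],-1)-f["t"])@f["R"]
T=Ro.from_euler("xyz",o["tcp_rot"]); L=T.inv().apply((W-o["position"]).reshape(-1,3)).reshape(W.shape)
# tool-frame points of exposed bar: x beyond fingers toward robot (+), near y=0
m=(D>0)&(f["img"].max(2)<75)&(L[...,0]>.011)&(L[...,0]<.022)&(abs(L[...,1])<.012)&(L[...,2]>-.06)&(L[...,2]<.03)
q=L[m]; print("clock",o["clock"],"pos",np.round(o["position"],4),"tilt",np.degrees(np.pi-abs(o["tcp_rot"][0])).round(1),"F",np.round(o["ft_force"],1),"gap",round(o["finger_gap"],4))
if len(q):
    print("n",len(q),"tool y,z",np.median(q,0).round(4),"zmin",np.percentile(q[:,2],5).round(4))
    zc=np.percentile(q[:,2],8)+.006
    b=T.apply([0.0,np.median(q[:,1]),zc])+o["position"]-np.array([.5522,.0765,.048]); y=.103
    sy=-b[0]*np.sin(y)+b[1]*np.cos(y); print("h",-zc,"bar stand y,z rel hinge",sy.round(4),b[2].round(4),"r",np.hypot(sy,b[2]).round(4),"theta",(np.arctan2(b[2],sy)+.16).round(3))
if len(sys.argv)>1: cv2.imwrite(sys.argv[1],f["img"])
E
python3 bar.py
```

```text
clock 10.55 pos [0.4517 0.0656 0.0924] tilt 7.6 F [-11.    2.8  38.3] gap 0.0108
n 432 tool y,z [ 0.0165  0.0001 -0.0229] zmin -0.0243
h 0.018169804482768906 bar stand y,z rel hinge 0.002 0.0624 r 0.0624 theta 1.698
```

```bash
python3 - <<'E'
from plan import *
a=np.radians(7.41)
L=lambda x,y:np.linspace(x,y,9)[1:]
print(rows(L(1.65,2.05),[a]*8,L(28,25),(1.65,a,28)))
print(rows(L(2.05,2.45),[a]*8,L(25,24),(2.05,a,25)))
E
```

```text
0 -0.0031 -0.0001 0.0 0 0 0; 0 -0.0062 -0.0001 0.0 0 0 0; 0 -0.0093 0.0000 0.0 0 0 0; 0 -0.0124 0.0004 0.0 0 0 0; 0 -0.0154 0.0008 0.0 0 0 0; 0 -0.0184 0.0015 0.0 0 0 0; 0 -0.0213 0.0022 0.0 0 0 0; 0 -0.0242 0.0031 0.0 0 0 0
0 -0.0028 0.0013 0.0 0 0 0; 0 -0.0055 0.0028 0.0 0 0 0; 0 -0.0082 0.0043 0.0 0 0 0; 0 -0.0107 0.0060 0.0 0 0 0; 0 -0.0132 0.0079 0.0 0 0 0; 0 -0.0155 0.0098 0.0 0 0 0; 0 -0.0178 0.0119 0.0 0 0 0; 0 -0.0199 0.0141 0.0 0 0 0
```

Call:
send_rows(
  series="0.0005 -0.0031 -0.0001 0 0 0 0; 0.001 -0.0062 -0.0001 0 0 0 0; 0.0015 -0.0093 0 0 0 0 0; 0.002 -0.0124 0.0004 0 0 0 0; 0.0025 -0.0154 0.0008 0 0 0 0; 0.003 -0.0184 0.0015 0 0 0 0; 0.003 -0.0213 0.0022 0 0 0 0; 0.003 -0.0242 0.0031 0 0 0 0",
)

```text
clock: 11.4
position: [0.4528, 0.0414, 0.0884]
tcp_rot: [-3.011, 0.015, -3.037]
ft_force: [13.0, 5.3, -0.3]
finger_gap: 0.0108
finger_force: 30.0
```

```bash
python3 bar.py
```

```text
clock 11.4 pos [0.4528 0.0414 0.0884] tilt 7.5 F [13.   5.3 -0.3] gap 0.0108
n 456 tool y,z [ 0.0164  0.0001 -0.0237] zmin -0.0252
h 0.018996237572465755 bar stand y,z rel hinge -0.0221 0.0593 r 0.0632 theta 2.088
```

Call:
send_rows(
  series="0 -0.0028 0.0013 0 0 0 0; 0 -0.0055 0.0028 0 0 0 0; 0 -0.0082 0.0043 0 0 0 0; 0 -0.0107 0.0060 0 0 0 0; 0 -0.0132 0.0079 0 0 0 0; 0 -0.0155 0.0098 0 0 0 0; 0 -0.0178 0.0119 0 0 0 0; 0 -0.0199 0.0141 0 0 0 0",
)

```text
clock: 12.25
position: [0.4524, 0.0195, 0.0755]
tcp_rot: [-3.011, 0.008, -3.037]
ft_force: [5.6, 1.5, 1.3]
finger_gap: 0.0112
finger_force: 30.0
```

```bash
python3 bar.py; python3 - <<'E'
from plan import *
a=np.radians(7.41)
L=lambda x,y:np.linspace(x,y,9)[1:]
for A,B in((7.41,15),(15,22)):
  a0,a1=np.radians([A,B]); t0,t1=(2.45,2.8) if A<8 else (2.8,3.1)
  print(rows(L(t0,t1),L(a0,a1),[24]*8,(t0,a0,24)))
E
```

```text
clock 12.25 pos [0.4524 0.0195 0.0755] tilt 7.5 F [5.6 1.5 1.3] gap 0.0112
n 456 tool y,z [ 0.0164  0.0001 -0.024 ] zmin -0.0254
h 0.01916170116995255 bar stand y,z rel hinge -0.0438 0.0465 r 0.0639 theta 2.486
0 -0.0022 0.0021 0.9 0 0 0; 0 -0.0042 0.0043 1.9 0 0 0; 0 -0.0062 0.0065 2.8 0 0 0; 0 -0.0081 0.0088 3.8 0 0 0; 0 -0.0099 0.0111 4.7 0 0 0; 0 -0.0115 0.0135 5.7 0 0 0; 0 -0.0131 0.0160 6.6 0 0 0; 0 -0.0145 0.0185 7.6 0 0 0
0 -0.0009 0.0023 0.9 0 0 0; 0 -0.0017 0.0046 1.7 0 0 0; 0 -0.0024 0.0069 2.6 0 0 0; 0 -0.0030 0.0092 3.5 0 0 0; 0 -0.0035 0.0116 4.4 0 0 0; 0 -0.0040 0.0139 5.3 0 0 0; 0 -0.0043 0.0162 6.1 0 0 0; 0 -0.0046 0.0185 7.0 0 0 0
```

Call:
send_rows(
  series="0 -0.0022 0.0021 0.9 0 0 0; 0 -0.0042 0.0043 1.9 0 0 0; 0 -0.0062 0.0065 2.8 0 0 0; 0 -0.0081 0.0088 3.8 0 0 0; 0 -0.0099 0.0111 4.7 0 0 0; 0 -0.0115 0.0135 5.7 0 0 0; 0 -0.0131 0.0160 6.6 0 0 0; 0 -0.0145 0.0185 7.6 0 0 0",
)

```text
clock: 13.1
position: [0.4524, 0.0028, 0.0575]
tcp_rot: [-2.878, 0.004, -3.037]
ft_force: [5.5, 1.0, 1.1]
finger_gap: 0.0113
finger_force: 30.0
```

Call:
send_rows(
  series="0 -0.0009 0.0023 0.9 0 0 0; 0 -0.0017 0.0046 1.7 0 0 0; 0 -0.0024 0.0069 2.6 0 0 0; 0 -0.0030 0.0092 3.5 0 0 0; 0 -0.0035 0.0116 4.4 0 0 0; 0 -0.0040 0.0139 5.3 0 0 0; 0 -0.0043 0.0162 6.1 0 0 0; 0 -0.0046 0.0185 7.0 0 0 0",
)

```text
clock: 13.9
position: [0.4517, -0.0061, 0.0393]
tcp_rot: [-2.756, 0.001, -3.037]
ft_force: [4.6, 2.4, -0.2]
finger_gap: 0.0114
finger_force: 30.0
```

```bash
python3 bar.py pics/w4.png
```

```text
clock 13.9 pos [ 0.4517 -0.0061  0.0393] tilt 22.1 F [ 4.6  2.4 -0.2] gap 0.0114
n 465 tool y,z [ 0.0165  0.0003 -0.0252] zmin -0.0265
h 0.0203293589234914 bar stand y,z rel hinge -0.0639 0.0101 r 0.0647 theta 3.146
```

View pics/w4.png

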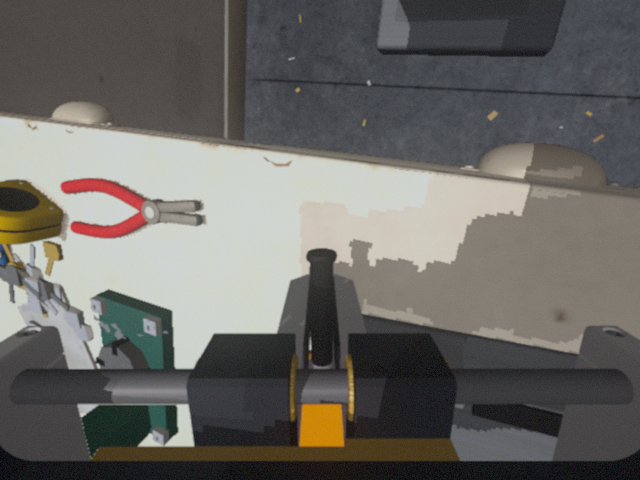

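The mould lies fully over: only its orange underside is visible at (322,425), and the bar is held at (322,310). Next I'll lift for the rap.

```bash
python3 - <<'E'
from plan import *
L=lambda x,y:np.linspace(x,y,8)[1:].tolist()
a0,a1=np.radians([22,25])
t=L(3.1,2.55);t.append(t[-1]);A=L(a0,a1);A.append(A[-1])
print(rows(t,A,[24]*8,(3.1,a0,24)))
E
```

```text
0 -0.0009 -0.0049 0.4 0 0 0; 0 -0.0014 -0.0098 0.9 0 0 0; 0 -0.0015 -0.0147 1.3 0 0 0; 0 -0.0012 -0.0197 1.7 0 0 0; 0 -0.0006 -0.0245 2.1 0 0 0; 0 0.0005 -0.0293 2.6 0 0 0; 0 0.0019 -0.0340 3.0 0 0 0; 0 0.0019 -0.0340 3.0 0 0 0
```

Call:
send_rows(
  series="0 -0.0009 -0.0049 0.4 0 0 0; 0 -0.0014 -0.0098 0.9 0 0 0; 0 -0.0015 -0.0147 1.3 0 0 0; 0 -0.0012 -0.0197 1.7 0 0 0; 0 -0.0006 -0.0245 2.1 0 0 0; 0 0.0005 -0.0293 2.6 0 0 0; 0 0.0019 -0.0340 3.0 0 0 0; 0 0.0019 -0.0340 3.0 0 0 0",
)

```text
clock: 14.75
position: [0.4501, 0.0069, 0.0709]
tcp_rot: [-2.7, -0.001, -3.036]
ft_force: [5.1, -6.2, 0.3]
finger_gap: 0.0109
finger_force: 30.0
```

```bash
python3 bar.py
```

```text
clock 14.75 pos [0.4501 0.0069 0.0709] tilt 25.3 F [ 5.1 -6.2  0.3] gap 0.0109
n 441 tool y,z [ 0.0163  0.0003 -0.0227] zmin -0.0242
h 0.017978161030123306 bar stand y,z rel hinge -0.0508 0.039 r 0.064 theta 2.647
```

Call:
send_rows(
  series="0 0.0005 -0.002 0 0 0 0; 0 0.001 -0.004 0 0 0 0; 0 0.001 -0.004 0 0 0 0; 0 0.001 -0.004 0 0 0 0; 0 0.001 -0.004 0 0 0 100; 0 0.001 -0.004 0 0 0 100; 0 0.001 -0.004 0 0 0 100; 0 0.001 -0.004 0 0 0 100",
)

```text
clock: 15.6
position: [0.4488, 0.0109, 0.0728]
tcp_rot: [-2.705, -0.002, -3.038]
ft_force: [-0.4, -0.1, -0.6]
finger_gap: 0.0397
finger_force: 0.0
```

```bash
cat > chk.py <<'E'
from h import *
import sys
print(get_obs()["clock"],get_obs()["finger_gap"])
for c in("wrist","side","top"):
    f=grab_frame(c); R=f["R"];t=f["t"]
    for p in place_of(c,"casting_1")[:4]:
        a=p["at"]; d=f["range_z"][int(a[1]),int(a[0])]
        w=world(f,a,d=d) if d>0 else world(f,a,z=.01)
        q=w-[.5522,.0765,0]; y=.103
        print(c,np.round(a),round(p["confidence"],2),"stand",np.round([q[0]*np.cos(y)+q[1]*np.sin(y),-q[0]*np.sin(y)+q[1]*np.cos(y),w[2]],3))
    if len(sys.argv)>1 and c==sys.argv[2]:
        im=f["img"]
        if c!="wrist":
            u,v=[int(x) for x in (R@[.5,.06,.03]+t)[:2]/(R@[.5,.06,.03]+t)[2]*[f["fx"],f["fy"]]+[f["cx"],f["cy"]]]
            im=cv2.resize(im[v-50:v+50,u-65:u+65],None,fx=6,fy=6,interpolation=cv2.INTER_CUBIC)
        cv2.imwrite(sys.argv[1],im)
E
python3 chk.py pics/c1.png side
```

```text
15.6 0.03967731097706619
wrist [352. 344.] 0.8 stand [-0.068 -0.04   0.055]
side [322. 235.] 0.57 stand [ 0.027 -0.008  0.027]
side [334. 235.] 0.46 stand [ 0.002 -0.045  0.016]
```

View pics/c1.png

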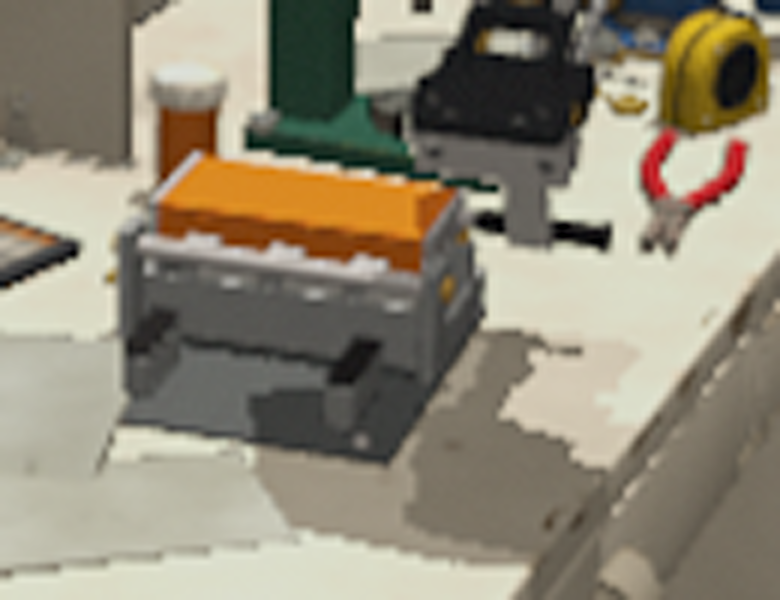

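The mould is back down on the rail and the bar is free below the open fingers near (545,235), but the castings can't be seen under it. I'll regrip and rap again.

Call:
send_rows(
  series="0 -0.0005 0.01 0 0 0 50; 0 -0.001 0.02 0 0 0 45; 0 -0.0015 0.03 0 0 0 40; 0 -0.002 0.039 0 0 0 30; 0 -0.002 0.039 0 0 0 0; 0 -0.002 0.039 0 0 0 0; 0 -0.002 0.039 0 0 0 0; 0 -0.002 0.039 0 0 0 0",
)

```text
clock: 16.7
position: [0.4519, -0.0072, 0.0392]
tcp_rot: [-2.705, 0.001, -3.037]
ft_force: [0.7, 0.0, -1.2]
finger_gap: 0.0114
finger_force: 30.0
```

```bash
python3 bar.py; python3 - <<'E'
from plan import *
L=lambda x,y:np.linspace(x,y,8)[1:].tolist()
a0=np.radians(25.3)
t=L(3.14,2.53);t.append(t[-1])
print(rows(t,[a0]*8,[22]*8,(3.14,a0,22)))
E
```

```text
clock 16.7 pos [ 0.4519 -0.0072  0.0392] tilt 25.0 F [ 0.7  0.  -1.2] gap 0.0114
n 460 tool y,z [ 0.0163  0.0004 -0.0252] zmin -0.0266
h 0.020376788699176328 bar stand y,z rel hinge -0.064 0.0095 r 0.0647 theta 3.155
0 -0.0013 -0.0053 0.0 0 0 0; 0 -0.0021 -0.0107 0.0 0 0 0; 0 -0.0024 -0.0162 0.0 0 0 0; 0 -0.0023 -0.0217 0.0 0 0 0; 0 -0.0017 -0.0271 0.0 0 0 0; 0 -0.0006 -0.0325 0.0 0 0 0; 0 0.0009 -0.0377 0.0 0 0 0; 0 0.0009 -0.0377 0.0 0 0 0
```

Call:
send_rows(
  series="0 -0.0013 -0.0053 0 0 0 0; 0 -0.0021 -0.0107 0 0 0 0; 0 -0.0024 -0.0162 0 0 0 0; 0 -0.0023 -0.0217 0 0 0 0; 0 -0.0017 -0.0271 0 0 0 0; 0 -0.0006 -0.0325 0 0 0 0; 0 0.0009 -0.0377 0 0 0 0; 0 0.0009 -0.0377 0 0 0 0",
)

```text
clock: 17.55
position: [0.4501, 0.0092, 0.0738]
tcp_rot: [-2.704, 0.0, -3.037]
ft_force: [2.4, -3.5, -0.7]
finger_gap: 0.0108
finger_force: 30.0
```

```bash
python3 bar.py
```

```text
clock 17.55 pos [0.4501 0.0092 0.0738] tilt 25.1 F [ 2.4 -3.5 -0.7] gap 0.0108
n 434 tool y,z [ 0.0163  0.0003 -0.0221] zmin -0.0235
h 0.01734841595764494 bar stand y,z rel hinge -0.0488 0.0414 r 0.064 theta 2.599
```

Call:
send_rows(
  series="0 0 -0.001 0 0 0 0; 0 0 -0.001 0 0 0 100; 0 0 -0.001 0 0 0 100; 0 0 -0.001 0 0 0 100; 0 0 -0.001 0 0 0 100; 0 0 -0.001 0 0 0 100; 0 0 -0.001 0 0 0 100; 0 0 -0.001 0 0 0 100",
)

```text
clock: 18.4
position: [0.4497, 0.0098, 0.0735]
tcp_rot: [-2.705, -0.0, -3.037]
ft_force: [-0.2, -0.3, -0.6]
finger_gap: 0.0636
finger_force: 0.0
```

Call:
send_rows(
  series="0 -0.0005 0.01 0 0 0 60; 0 -0.001 0.02 0 0 0 40; 0 -0.0015 0.03 0 0 0 30; 0 -0.002 0.039 0 0 0 20; 0 -0.002 0.039 0 0 0 0; 0 -0.002 0.039 0 0 0 0; 0 -0.002 0.039 0 0 0 0; 0 -0.002 0.039 0 0 0 0",
)

```text
clock: 19.2
position: [0.4519, -0.0074, 0.0388]
tcp_rot: [-2.708, 0.002, -3.038]
ft_force: [1.1, 4.2, -3.2]
finger_gap: 0.0111
finger_force: 30.0
```

```bash
python3 bar.py
```

```text
clock 19.2 pos [ 0.4519 -0.0074  0.0388] tilt 24.9 F [ 1.1  4.2 -3.2] gap 0.0111
n 471 tool y,z [ 0.0163  0.0004 -0.0256] zmin -0.0269
h 0.02079788208261655 bar stand y,z rel hinge -0.0641 0.0095 r 0.0648 theta 3.154
```

Third rap.

Call:
send_rows(
  series="0 -0.0013 -0.0053 0 0 0 0; 0 -0.0021 -0.0107 0 0 0 0; 0 -0.0024 -0.0162 0 0 0 0; 0 -0.0023 -0.0217 0 0 0 0; 0 -0.0017 -0.0271 0 0 0 0; 0 -0.0006 -0.0325 0 0 0 0; 0 0.0009 -0.0380 0 0 0 0; 0 0.0009 -0.0380 0 0 0 0",
)

```text
clock: 20.05
position: [0.45, 0.009, 0.0734]
tcp_rot: [-2.706, 0.001, -3.037]
ft_force: [3.2, 3.1, -5.8]
finger_gap: 0.011
finger_force: 30.0
```

```bash
python3 bar.py
```

```text
clock 20.05 pos [0.45   0.009  0.0734] tilt 25.0 F [ 3.2  3.1 -5.8] gap 0.011
n 424 tool y,z [ 0.0163  0.0003 -0.0226] zmin -0.0239
h 0.017842514464296744 bar stand y,z rel hinge -0.0488 0.0415 r 0.0641 theta 2.598
```

Call:
send_rows(
  series="0 0 -0.001 0 0 0 0; 0 0 -0.001 0 0 0 100; 0 0 -0.001 0 0 0 100; 0 0 -0.001 0 0 0 100; 0 0 -0.001 0 0 0 100; 0 0 -0.001 0 0 0 100; 0 0 -0.001 0 0 0 100; 0 0 -0.001 0 0 0 100",
)

```text
clock: 20.9
position: [0.4498, 0.0087, 0.074]
tcp_rot: [-2.705, -0.0, -3.037]
ft_force: [-0.5, -0.5, -0.3]
finger_gap: 0.0636
finger_force: 0.0
```

Call:
send_rows(
  series="0 -0.0005 0.01 0 0 0 60; 0 -0.001 0.02 0 0 0 40; 0 -0.0015 0.03 0 0 0 30; 0 -0.002 0.042 0 0 0 20; 0 -0.002 0.045 0 0 0 0; 0 -0.002 0.045 0 0 0 0; 0 -0.002 0.045 0 0 0 0; 0 -0.002 0.045 0 0 0 0",
)

```text
clock: 21.7
position: [0.4519, -0.0101, 0.0332]
tcp_rot: [-2.71, 0.002, -3.038]
ft_force: [1.1, 8.8, -3.8]
finger_gap: 0.0112
finger_force: 30.0
```

```bash
python3 bar.py; python3 - <<'E'
from plan import *
L=lambda x,y:np.linspace(x,y,9)[1:]
d=np.radians
st=(3.14,d(25),26)
for t1,A1,h1 in((2.6,20,25),(2.1,14,25),(1.7,8,26),(1.3,4,26),(.9,0,26),(.5,-6,25),(.2,-10,24),(0.0,-12,22)):
  print(rows(L(st[0],t1),L(st[1],d(A1)),L(st[2],h1),st),"|",t1); st=(t1,d(A1),h1)
E
```

```text
clock 21.7 pos [ 0.4519 -0.0101  0.0332] tilt 24.7 F [ 1.1  8.8 -3.8] gap 0.0112
n 503 tool y,z [ 0.0165  0.0008 -0.0321] zmin -0.0335
h 0.02736808310041844 bar stand y,z rel hinge -0.0636 0.0097 r 0.0643 theta 3.149
0 -0.0007 -0.0042 -0.6 0 0 0; 0 -0.0012 -0.0085 -1.3 0 0 0; 0 -0.0014 -0.0129 -1.9 0 0 0; 0 -0.0012 -0.0173 -2.5 0 0 0; 0 -0.0009 -0.0216 -3.1 0 0 0; 0 -0.0002 -0.0260 -3.7 0 0 0; 0 0.0008 -0.0303 -4.4 0 0 0; 0 0.0020 -0.0346 -5.0 0 0 0 | 2.6
0 0.0018 -0.0036 -0.8 0 0 0; 0 0.0038 -0.0072 -1.5 0 0 0; 0 0.0061 -0.0106 -2.2 0 0 0; 0 0.0085 -0.0139 -3.0 0 0 0; 0 0.0112 -0.0171 -3.7 0 0 0; 0 0.0140 -0.0202 -4.5 0 0 0; 0 0.0170 -0.0230 -5.3 0 0 0; 0 0.0202 -0.0257 -6.0 0 0 0 | 2.1
0 0.0029 -0.0016 -0.7 0 0 0; 0 0.0060 -0.0031 -1.5 0 0 0; 0 0.0091 -0.0045 -2.2 0 0 0; 0 0.0123 -0.0057 -3.0 0 0 0; 0 0.0155 -0.0068 -3.8 0 0 0; 0 0.0188 -0.0077 -4.5 0 0 0; 0 0.0222 -0.0085 -5.3 0 0 0; 0 0.0256 -0.0092 -6.0 0 0 0 | 1.7
0 0.0034 -0.0003 -0.5 0 0 0; 0 0.0067 -0.0004 -1.0 0 0 0; 0 0.0101 -0.0003 -1.5 0 0 0; 0 0.0134 -0.0001 -2.0 0 0 0; 0 0.0168 0.0002 -2.5 0 0 0; 0 0.0201 0.0007 -3.0 0
[... 290 characters left out ...]
| 0.9
0 0.0024 0.0022 -0.8 0 0 0; 0 0.0047 0.0046 -1.5 0 0 0; 0 0.0068 0.0070 -2.2 0 0 0; 0 0.0088 0.0095 -3.0 0 0 0; 0 0.0107 0.0121 -3.8 0 0 0; 0 0.0124 0.0148 -4.5 0 0 0; 0 0.0140 0.0175 -5.2 0 0 0; 0 0.0154 0.0203 -6.0 0 0 0 | 0.5
0 0.0007 0.0022 -0.5 0 0 0; 0 0.0014 0.0044 -1.0 0 0 0; 0 0.0019 0.0066 -1.5 0 0 0; 0 0.0024 0.0088 -2.0 0 0 0; 0 0.0027 0.0110 -2.5 0 0 0; 0 0.0030 0.0132 -3.0 0 0 0; 0 0.0032 0.0154 -3.5 0 0 0; 0 0.0033 0.0176 -4.0 0 0 0 | 0.2
0 -0.0001 0.0013 -0.3 0 0 0; 0 -0.0003 0.0026 -0.5 0 0 0; 0 -0.0005 0.0039 -0.8 0 0 0; 0 -0.0007 0.0052 -1.0 0 0 0; 0 -0.0010 0.0064 -1.3 0 0 0; 0 -0.0014 0.0077 -1.5 0 0 0; 0 -0.0017 0.0089 -1.8 0 0 0; 0 -0.0021 0.0102 -2.0 0 0 0 | 0.0
```

Call:
send_rows(
  series="0 -0.0007 -0.0042 -0.6 0 0 0; 0 -0.0012 -0.0085 -1.3 0 0 0; 0 -0.0014 -0.0129 -1.9 0 0 0; 0 -0.0012 -0.0173 -2.5 0 0 0; 0 -0.0009 -0.0216 -3.1 0 0 0; 0 -0.0002 -0.0260 -3.7 0 0 0; 0 0.0008 -0.0303 -4.4 0 0 0; 0 0.0020 -0.0346 -5.0 0 0 0",
)

```text
clock: 22.55
position: [0.4497, 0.0072, 0.0625]
tcp_rot: [-2.799, 0.002, -3.037]
ft_force: [6.2, 9.7, -16.3]
finger_gap: 0.0111
finger_force: 30.0
```

Call:
send_rows(
  series="0 0.0018 -0.0036 -0.8 0 0 0; 0 0.0038 -0.0072 -1.5 0 0 0; 0 0.0061 -0.0106 -2.2 0 0 0; 0 0.0085 -0.0139 -3.0 0 0 0; 0 0.0112 -0.0171 -3.7 0 0 0; 0 0.0140 -0.0202 -4.5 0 0 0; 0 0.0170 -0.0230 -5.3 0 0 0; 0 0.0202 -0.0257 -6.0 0 0 0",
)

```text
clock: 23.35
position: [0.447, 0.0333, 0.0802]
tcp_rot: [-2.9, 0.001, -3.037]
ft_force: [5.8, 2.2, -14.8]
finger_gap: 0.011
finger_force: 30.0
```

```bash
python3 bar.py; python3 chk.py pics/c2.png top
```

```text
clock 23.35 pos [0.447  0.0333 0.0802] tilt 13.8 F [  5.8   2.2 -14.8] gap 0.011
n 503 tool y,z [ 0.0165  0.0007 -0.0311] zmin -0.0325
h 0.026331565633607723 bar stand y,z rel hinge -0.0252 0.0576 r 0.0629 theta 2.144
23.4 0.011225598121984554
side [403. 206.] 0.51 stand [-0.137 -0.369  0.01 ]
side [335. 232.] 0.5 stand [-0.014  0.003  0.047]
side [320. 233.] 0.48 stand [ 0.044 -0.043  0.017]
top [361. 216.] 0.52 stand [ 0.039 -0.059  0.013]
top [362. 227.] 0.42 stand [ 0.005 -0.055  0.019]
top [365. 241.] 0.38 stand [-0.04  -0.061  0.017]
```

View pics/c2.png

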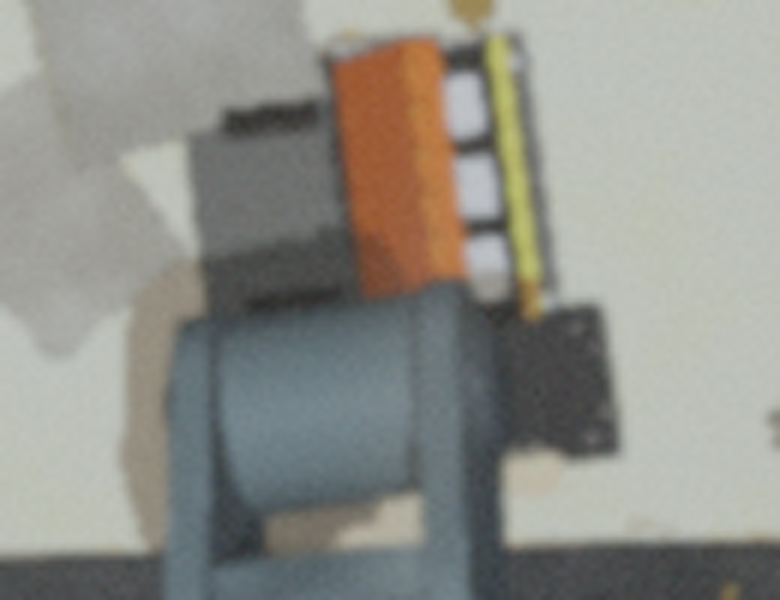

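All three castings lie in the tray, at (465,105), (478,185) and (488,260). I'll swing the mould back.

Call:
send_rows(
  series="0 0.0029 -0.0016 -0.7 0 0 0; 0 0.0060 -0.0031 -1.5 0 0 0; 0 0.0091 -0.0045 -2.2 0 0 0; 0 0.0123 -0.0057 -3.0 0 0 0; 0 0.0155 -0.0068 -3.8 0 0 0; 0 0.0188 -0.0077 -4.5 0 0 0; 0 0.0222 -0.0085 -5.3 0 0 0; 0 0.0256 -0.0092 -6.0 0 0 0",
)

```text
clock: 24.5
position: [0.4448, 0.0582, 0.0861]
tcp_rot: [-3.0, -0.001, -3.037]
ft_force: [-4.8, -3.4, 7.1]
finger_gap: 0.0111
finger_force: 30.0
```

Call:
send_rows(
  series="0 0.0034 -0.0003 -0.5 0 0 0; 0 0.0067 -0.0004 -1.0 0 0 0; 0 0.0101 -0.0003 -1.5 0 0 0; 0 0.0134 -0.0001 -2.0 0 0 0; 0 0.0168 0.0002 -2.5 0 0 0; 0 0.0201 0.0007 -3.0 0 0 0; 0 0.0234 0.0014 -3.5 0 0 0; 0 0.0267 0.0022 -4.0 0 0 0",
)

```text
clock: 25.3
position: [0.4424, 0.0853, 0.0789]
tcp_rot: [-3.073, 0.001, -3.037]
ft_force: [-0.1, -2.7, 4.6]
finger_gap: 0.0112
finger_force: 30.0
```

```bash
python3 bar.py
```

```text
clock 25.3 pos [0.4424 0.0853 0.0789] tilt 4.0 F [-0.1 -2.7  4.6] gap 0.0112
n 501 tool y,z [ 0.0166  0.0001 -0.0315] zmin -0.033
h 0.026880504198176204 bar stand y,z rel hinge 0.022 0.0577 r 0.0618 theta 1.367
```

Tracking well; I'll continue down.

Call:
send_rows(
  series="0 0.0031 0.0012 -0.5 0 0 0; 0 0.0062 0.0025 -1.0 0 0 0; 0 0.0092 0.0040 -1.5 0 0 0; 0 0.0121 0.0056 -2.0 0 0 0; 0 0.0150 0.0073 -2.5 0 0 0; 0 0.0177 0.0091 -3.0 0 0 0; 0 0.0204 0.0111 -3.5 0 0 0; 0 0.0229 0.0132 -4.0 0 0 0",
)

```text
clock: 26.15
position: [0.44, 0.1069, 0.0639]
tcp_rot: [3.141, 0.001, -3.037]
ft_force: [5.0, -1.7, -0.0]
finger_gap: 0.0111
finger_force: 30.0
```

Call:
send_rows(
  series="0 0.0024 0.0022 -0.8 0 0 0; 0 0.0047 0.0046 -1.5 0 0 0; 0 0.0068 0.0070 -2.2 0 0 0; 0 0.0088 0.0095 -3.0 0 0 0; 0 0.0107 0.0121 -3.8 0 0 0; 0 0.0124 0.0148 -4.5 0 0 0; 0 0.0140 0.0175 -5.2 0 0 0; 0 0.0154 0.0203 -6.0 0 0 0",
)

```text
clock: 26.95
position: [0.4382, 0.1229, 0.0437]
tcp_rot: [3.034, 0.001, -3.038]
ft_force: [5.8, 3.5, 1.9]
finger_gap: 0.011
finger_force: 30.0
```

```bash
python3 bar.py
```

```text
clock 26.95 pos [0.4382 0.1229 0.0437] tilt 6.2 F [5.8 3.5 1.9] gap 0.011
n 517 tool y,z [ 0.0166 -0.     -0.0358] zmin -0.0372
h 0.031005677435360625 bar stand y,z rel hinge 0.0545 0.0265 r 0.0606 theta 0.613
```

Call:
send_rows(
  series="0 0.001 0.0025 0 0 0 0; 0 0.0018 0.005 0 0 0 0; 0 0.0024 0.0075 0 0 0 0; 0 0.0028 0.01 0 0 0 0; 0 0.0031 0.0125 0 0 0 0; 0 0.0033 0.015 0 0 0 0; 0 0.0034 0.0175 0 0 0 0; 0 0.0034 0.02 0 0 0 0",
)

```text
clock: 27.8
position: [0.4376, 0.1285, 0.0241]
tcp_rot: [3.034, 0.001, -3.038]
ft_force: [4.9, 4.9, 0.8]
finger_gap: 0.011
finger_force: 30.0
```

```bash
python3 bar.py
```

```text
clock 27.8 pos [0.4376 0.1285 0.0241] tilt 6.1 F [4.9 4.9 0.8] gap 0.011
n 525 tool y,z [ 0.0166  0.0004 -0.0376] zmin -0.0388
h 0.032724371255950006 bar stand y,z rel hinge 0.0604 0.0087 r 0.061 theta 0.303
```

Call:
send_rows(
  series="0 -0.0002 0.0025 0 0 0 0; 0 -0.0004 0.005 0 0 0 0; 0 -0.0006 0.0075 0 0 0 0; 0 -0.0009 0.01 0 0 0 0; 0 -0.0012 0.012 0 0 0 0; 0 -0.0015 0.0145 0 0 0 0; 0 -0.0018 0.0155 0 0 0 0; 0 -0.0018 0.0155 0 0 0 0",
)

```text
clock: 28.65
position: [0.4376, 0.129, 0.0084]
tcp_rot: [3.033, 0.001, -3.039]
ft_force: [5.4, 8.9, 0.2]
finger_gap: 0.0114
finger_force: 30.0
```

```bash
python3 bar.py
```

```text
clock 28.65 pos [0.4376 0.129  0.0084] tilt 6.2 F [5.4 8.9 0.2] gap 0.0114
n 562 tool y,z [ 0.0166  0.0004 -0.0387] zmin -0.0403
h 0.03409463695851201 bar stand y,z rel hinge 0.0608 -0.0056 r 0.061 theta 0.068
```

Call:
send_rows(
  series="0 0 0 0 0 0 100; 0 0 0 0 0 0 100; 0 0 0 0 0 0 100; 0 0 0 0 0 0 100; 0 0 0 0 0 0 100; 0 0 0 0 0 0 100; 0 0 0 0 0 0 100; 0 0 0 0 0 0 100",
)

```text
clock: 29.5
position: [0.4374, 0.1273, 0.0085]
tcp_rot: [3.037, -0.0, -3.037]
ft_force: [0.5, -0.7, 0.4]
finger_gap: 0.0717
finger_force: 0.0
```

Call:
send_rows(
  series="0 0 -0.015 0 0 0 100; 0 0 -0.03 0 0 0 100; 0 0 -0.05 0 0 0 100; 0 0 -0.075 0 0 0 100; 0 0 -0.1 0 0 0 100; 0 0 -0.13 0 0 0 100; 0 0 -0.15 0 0 0 100; 0 0 -0.15 0 0 0 100",
)

```text
clock: 30.3
position: [0.4413, 0.1114, 0.1607]
tcp_rot: [3.038, 0.006, -3.038]
ft_force: [-0.1, -0.3, -0.3]
finger_gap: 0.0937
finger_force: 0.0
```

```bash
python3 look.py pics/w5.png
```

```text
30.3 [0.4413 0.1114 0.1607] [ 3.038   0.0065 -3.0376] 0.0937
hinge [263. 342.] 0.77 [0.5507 0.0764 0.048 ]
grip_bar [322. 240.] 0.85 [0.4443 0.1254 0.038 ]
stand [264. 320.] 0.65 [0.553  0.0756 0.    ]
catch_tray [231. 325.] 0.65 [0.5586 0.0398 0.004 ]
pocket_1 [302. 333.] 0.82 [0.5479 0.1161 0.033 ]
pocket_1 [303. 371.] 0.82 [0.5937 0.1208 0.033 ]
pocket_1 [302. 299.] 0.56 [0.5092 0.1127 0.033 ]
casting_1 [218. 365.] 0.86 [0.5892 0.0318 0.033 ]
casting_1 [217. 329.] 0.52 [0.5466 0.0295 0.033 ]
casting_1 [214. 293.] 0.48 [0.5074 0.0267 0.033 ]
trace 0.6 8095 [301.7, 316.0]
```

View pics/w5.png

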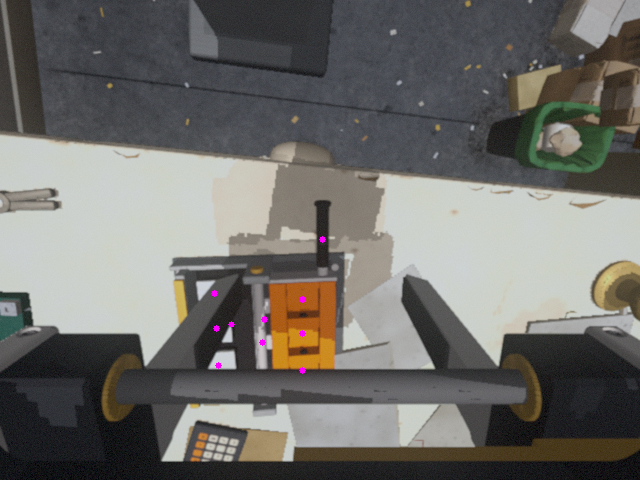

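The mould is empty and face up on its bed, with its pockets at (302,300–371). The castings are in the tray at (215,293–365), and the gripper is clear of everything.

```bash
python3 -c "
from bench import *
print(close_job())"
```

```text
the job is handed in; nothing more can be done
None
```

I handed the job in at about 30 s: the empty mould is face up on its bed, all three castings are in the catch tray after three raps, and the gripper is open and clear; no verdict came back.

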